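# Set the speed dial to the job mark and start

## Robot

A 6-joint arm with a two-finger parallel gripper is mounted at the origin on a cart in front of the work surface, level with it; the furniture and walls round the work are solid. World frame = base frame: x ahead of the robot, y to its left, z up, the work surface at z = 0. Lengths are in m, angles in rad, forces in N, time in s.
With the tool pointing down it reaches from about 0.275 to 0.825 m from the base axis. Payload 4.9 kg.
Tool frame: the origin (TCP) lies midway between the tips of the shut fingers; the grasp point (between the pads) lies 19 mm behind it (grip_point_offset is the distance from the TCP to the grasp point, in m); z points along the fingers, y is the line along which they close (so a half turn about z gives the same grasp; the last joint's range is limited). The gripper opens to 85 mm and grips with 20 to 120 N. Pads are 22 mm wide; open, the fingers measure 114 mm over their backs; the gripper's body (76 mm by 85 mm) begins 54 mm behind the grasp point. The pads swing forward as they close: fully open they stand 13 mm farther back than shut.
Start: joints at [-1.418, 0.326, -0.193, 1.052, 0, 1.437], TCP at [0.156, -0.528, 0.231] pointing down, gripper open.
Joint ranges: [-2.65, 2.65], [-0.97, 1.79], [-1.3, 1.35], [-1.93, 2.1], [-1.47, 1.37], [-3.14, 3.14]. Speed limits (rad/s): [2.57, 2.57, 3.14, 3.14, 3.14, 3.14].

## Interface

Orientations are given as a rotation vector (axis times angle).
In Python, from cell import * gives the robot as it stands. Calls block until the motion is done:
- movep(position, orientation): joint-space move of the TCP to a pose.
- move_l(position, velocity=0.15, rot=None, until_force=None): straight line of the TCP; rot=None keeps the orientation; velocity is the mean speed in m/s. With until_force (N) it stops when the force on the tool has changed by that much, and returns True; else False.
- set_joints(angles): joint-space move.
- let_go() and grab(newtons=None): open the fingers fully, or close them until they stop; newtons is the grip in N (None keeps the last).
- sleep(seconds).
- ik(position, orientation): joint angles nearest the present ones, or None.
- get_state(): the state.
- grab_frame(name): name is "scene" or "top" or "wrist"; returns a dict with "img" (480x640x3 uint8, red, green, blue), "fx", "fy", "cx", "cy" (pixels), "k1" (the pictures are not rectified: a ray, as slopes to the right and down, at radius r is drawn at 1 + k1 r^2 times it, then the intrinsics apply), "cam_to_world" (4x4, takes a point from camera to world coordinates); the wrist camera has in their place "T_tool_cam" (4x4, takes a point from camera to tool coordinates, whose origin is the TCP and whose axes are the flange's). Camera axes: x right, y down, z forward; pixel columns grow to the right and rows downward; lengths in m; the calibration is good to about 2 mm. A picture is of the moment at which its call begins: read the wrist's pose just before it. There is no depth.
A pose or a line that the arm cannot do raises MotionError and nothing moves.
- sign_off(): hands the job in; it is judged then, once.
Trained networks look in the newest picture that a camera, given by its name, has taken for a name from the list of things; names that differ only in an ending like _2 or _b are one class to them, and where a whole thing is asked for, a point or a joint stands for the part that bears it (a point fixed in the world has none). Each returns a list of dicts, best first, with "score" (0 to 1); they miss things now and then, are a little off and sometimes report something else, mostly with a low value. They report only what shows in the picture. A call takes as long as a camera call.
- spot_in(camera, name): "centre" ([column, row] in pixels, amid what is visible of it).
- silhouettes(camera, name): "mask" (480x640 bool, what is visible of it) and "centre" ([column, row] in pixels, amid what is visible of it).
- tip_of(camera, name): "centre" ([column, row] in pixels: a listed point, or the origin of a listed thing).
The state is a dict: "clock": time; "q": joint angles; "joint_velocities": joint speeds; "tau": joint torques, N m; "position": TCP position; "eef_rot": TCP orientation; "contact_force": force on the tool from outside, world axes, zero at the start; "wrist_torque": the same for the moment, N m; "finger_gap": opening from 0.0 (shut) to 1.0 (fully open); "grasp_force": force on a finger pad.
Only numpy, scipy, OpenCV 4.12 (cv2) and the standard library are available. Lean on these libraries where they do the work, as an engineer would, in place of code of your own. Each camera call takes 0.05 s, during which the arm holds its last target. There are 200 camera calls.

## Task

On the speed controller, push the pointer dial round with a fingertip, click by click, until it rests in the click position that points at the large stud, then let go of it and press the start button fully down with a fingertip. Only push and press: do not grip the dial, use no more than gentle force on it, do not press the button before the dial is set, leave the tools lying around alone, and finish clear of everything with the button up again.

Things in the scene. Friction and masses are not known exactly. Their poses are not given: they have to be found in the camera images.
- controller: Grey bench speed controller, a box 190 x 270 x 60 mm (its x, y, z) screwed to the table; origin at the centre of its underside, z up. On its flat top, 60 mm above the table, the dial's vertical axis stands at (0, +35 mm) and the start button at (0, -95 mm) in this frame.
- dial (a joint): Angle of the black pointer dial in rad: 0 when it points along the controller's +x, growing counter-clockwise from above; stops at +-2.13. A sprung detent holds it at each multiple of 30 degrees (0.5236 rad); leaving one takes about 3 N sideways at the pointer's end, and past half-way it snaps on to the next by itself. It starts at -30, 0 or +30 degrees.
- pointer_end (a point): Tip of the dial's pointer, on its top edge. The pointer is an upright bar 14 mm wide with a white line along its top; it reaches from 20 mm behind the dial's axis to 56 mm in front of it (this tip), and from 8 to 34 mm above the controller's top. It stands on a hub 54 mm across and 10 mm high.
- pointer_line (a point): Imaginary point straight ahead of the pointer, 72 mm from the dial's axis and 5 mm above the controller's top. On that circle lie the nine click positions, every 30 degrees from -120 to +120 (angles as for joint dial), each with a flat pip 7 mm across, or the large stud: this point lies over the one that the dial points at.
- marker: The large stud: a round brass stud 18 mm across and 9 mm high, fixed on the controller's top beside one of the click positions at -90, -60, +60 or +90 degrees, 72 mm from the dial's axis; origin at the centre of its underside. All other positions have small flat pips.
- start_top (a point): Centre of the top of the start button: a round grey spring push button 32 mm across in a black housing on the controller's top; it goes straight down.
- start (a joint): How far the start button is pressed, in m: 0 up, 0.006 fully down (about 5 N); it springs back.
- screwdriver: Loose screwdriver, 34 x 160 x 32 mm, lying left of the controller; to be left alone. Origin under its middle.
- tape_measure: Loose tape measure, 60 x 74 x 28 mm, right of the controller; to be left alone. Origin under its middle.
- c_clamp: Loose small C-clamp, 108 x 78 x 12 mm, behind the controller; to be left alone. Origin under its middle.

How it is judged:
On the way, in this order (a step that is already met when the one before it is completed fails the run):
1. the dial rests in the click position at the large stud, with the finger off it (horizontal distance between pointer_line and marker below 0.009 m and contact force between each of the arm, the fingers and dial below 0.2 N), for 0.3 s.
2. the start button is pressed fully down, at least 5 of its 6 mm (value of joint start above 0.005 m and horizontal distance between pointer_line and marker below 0.009 m), for 0.05 s.
At the end, for the whole second after the job is handed in: The dial rests pointing at the large stud (within 9 mm at the 72 mm scale circle, about 7 degrees), the start button is up again (pressed less than 1.5 mm), and the screwdriver, tape measure and clamp lie within 20 mm of where they were (horizontal distance between pointer_line and marker below 0.009 m and value of joint start below 0.0015 m and velocity of joint dial between -0.05 and 0.05 rad/s and distance of each of screwdriver, tape_measure, c_clamp from where it was at the start of the episode below 0.02 m); the robot touches nothing.
It fails at once if the start button is pressed (over 3 mm) while the dial does not point at the large stud (value of joint start above 0.003 m and horizontal distance between pointer_line and marker above 0.011 m).
It fails at once if the dial is gripped or forced: over 20 N between fingers and dial (contact force between the fingers and dial above 20 N).
It fails at once if a tool lying around is lifted or moved by more than 20 mm (distance of any of screwdriver, tape_measure, c_clamp from where it was at the start of the episode above 0.02 m).
It also fails if it takes over 58 s, if anything falls off the work surface, if the arm or the gripper's body presses on something with over 40 N, if the wrist force passes 120 N, or if a joint passes its speed limit or range.

## Working session

There is one attempt and no reset: what is moved stays moved. The work goes in short steps, each a Python script; the robot and the scene stay as the last script left them, time stands still between calls to the robot, and variables do not carry over. Pictures are saved under pics/ and viewed, at most 10 in all, crops included, and the job is handed in when it is done.

```bash
mkdir -p pics
cat > h.py <<'E'
from cell import *
import numpy as np, cv2
from scipy.spatial.transform import Rotation as R
def ray(f,px,T=None):
    K=np.array([[f["fx"],0,f["cx"]],[0,f["fy"],f["cy"]],[0,0,1.]])
    u=cv2.undistortPoints(np.array([[px]],float),K,np.array([f["k1"],0,0,0,0.]))[0,0]
    T=np.array(f["cam_to_world"]) if T is None else T
    return T[:3,3],T[:3,:3]@np.array([u[0],u[1],1])
def onz(f,px,z,T=None):
    o,d=ray(f,px,T); return o+d*(z-o[2])/d[2]
def save(f,n): cv2.imwrite(f"pics/{n}.png",f["img"][:,:,::-1])
E
cat > a.py <<'E'
from h import *
s=get_state(); print(s["clock"],s["position"],s["eef_rot"],s["contact_force"])
for c in ("top","scene"):
    f=grab_frame(c); save(f,c)
    print(c,np.round(f["cam_to_world"],3).tolist())
    for n,z in (("marker",.06),("pointer_end",.094),("pointer_line",.065),("start_top",None),("controller",0)):
        for d in tip_of(c,n)[:2]:
            print(n,round(d["score"],2),np.round(d["centre"],1),np.round(onz(f,d["centre"],z if z is not None else .08),4))
E
python3 a.py
```

```text
0.0 [ 0.1555075  -0.52693984  0.23048333] [-3.10759366e+00 -4.48677184e-01 -2.17451663e-05] [0.28188748 0.05989017 0.41560895]
top [[-0.017, -0.994, 0.111, 0.463], [-1.0, 0.017, -0.005, -0.001], [0.003, -0.111, -0.994, 1.055], [0.0, 0.0, 0.0, 1.0]]
marker 0.62 [368.7 272.9] [ 0.5112 -0.0942  0.06  ]
pointer_end 0.89 [341.1 249.6] [ 0.5524 -0.0423  0.094 ]
pointer_line 0.93 [342.3 243.3] [ 0.5669 -0.046   0.065 ]
start_top 0.52 [398.7 297.2] [ 0.465  -0.1458  0.08  ]
controller 0.66 [349.2 290. ] [ 0.4811 -0.0605  0.    ]
scene [[-0.751, -0.298, 0.589, -0.163], [-0.66, 0.321, -0.679, 0.85], [0.013, -0.899, -0.438, 0.633], [0.0, 0.0, 0.0, 1.0]]
marker 0.44 [376.3 252.9] [ 0.5111 -0.0984  0.06  ]
pointer_end 0.56 [342.2 245.8] [ 0.5433 -0.0204  0.094 ]
pointer_end 0.31 [340.  253.3] [0.5242 0.0095 0.094 ]
pointer_line 0.9 [339.  249.1] [ 0.5758 -0.0499  0.065 ]
start_top 0.64 [413.  241.4] [ 0.4625 -0.1653  0.08  ]
controller 0.98 [372.6 285.5] [ 0.4924 -0.0654  0.    ]
```

```bash
python3 -c "
import cv2
a=cv2.imread('pics/top.png')[150:390,200:520];cv2.imwrite('pics/topc.png',cv2.resize(a,(800,600),interpolation=2))"
```

```text
(no output)
```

View pics/topc.png

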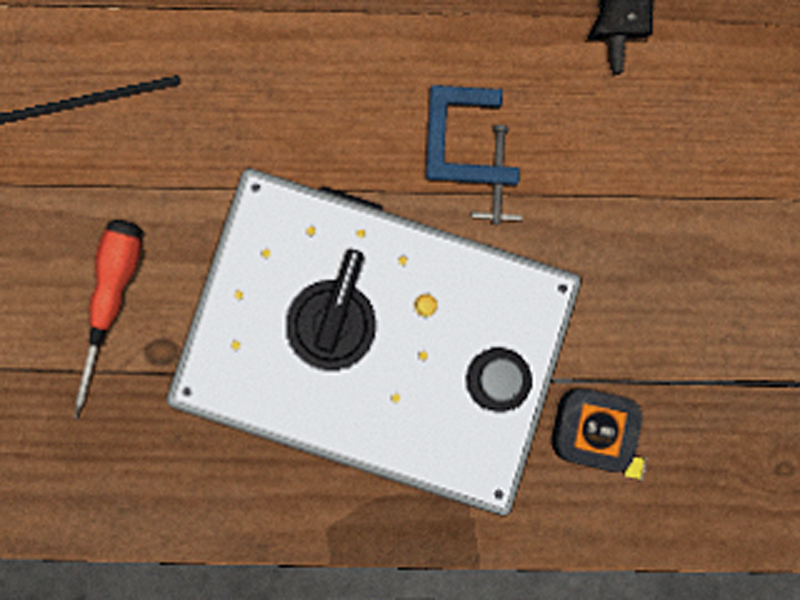

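View pics/scene.png

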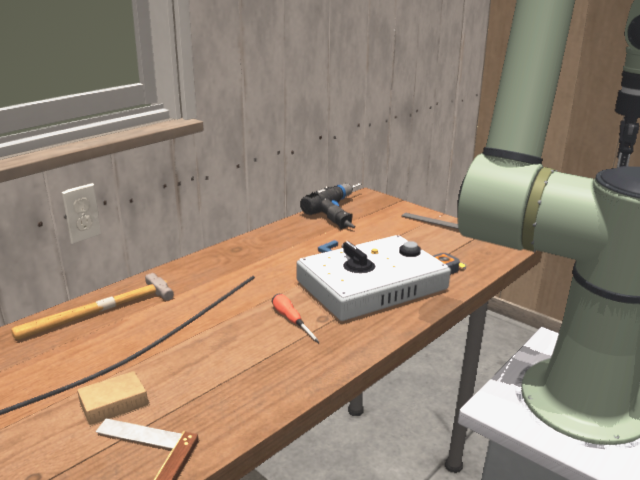

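The top crop shows the pointer on the fifth of the nine positions (crop 352,250, so 0°). The large stud at crop (426,305) is two clicks clockwise, at −60°. I'll fit the scale circle from the brass blobs.

```bash
cat > fit.py <<'E'
from h import *
from scipy.optimize import least_squares
f=grab_frame("top"); hsv=cv2.cvtColor(f["img"],cv2.COLOR_RGB2HSV)
m=cv2.inRange(hsv,(15,100,120),(32,255,255))
n,l,st,c=cv2.connectedComponentsWithStats(m)
# expected crop px in order +120..-120
cp=np.array([(235,345),(238,295),(265,253),(311,231),(361,233),(403,260),(426,305),(422,356),(395,398)])/2.5+[200,150]
P=[];A=np.radians(np.arange(120,-121,-30))
for i,p in enumerate(cp):
    d=np.linalg.norm(c[1:]-p,axis=1);k=d.argmin()
    q=c[1+k] if d[k]<3 else p
    P.append(onz(f,q,.066 if i==6 else .062)[:2])
P=np.array(P)
g=lambda v:(v[:2]+.072*np.c_[np.cos(A+v[2]),np.sin(A+v[2])]-P).ravel()
r=least_squares(g,[.49,-.03,-.3]); print(r.x,np.degrees(r.x[2])); print(np.round(r.fun.reshape(-1,2)*1e3,1).tolist())
x,y,t=r.x; Rz=np.array([[np.cos(t),-np.sin(t)],[np.sin(t),np.cos(t)]])
print("button",r.x[:2]+Rz@[0,-.13])
print("button px",[(round(d["score"],2),onz(f,d["centre"],.08)) for d in spot_in("top","start_top")])
print("pointer mean px",[onz(f,d["centre"],.094) for d in tip_of("top","pointer_end")[:1]], r.x[:2]+Rz@[.056,0])
b=r.x[:2]+Rz@[0,-.13]
down=lambda yd:R.from_matrix(np.c_[np.cross([*yd,0],[0,0,-1]),[*yd,0],[0,0,-1]]).as_rotvec()
for a in (0,-30,-55):
    w=np.radians(a)+t; yd=np.array([np.sin(w),-np.cos(w)])
    for s in (1,-1): print(a,s,np.round(ik([*(r.x[:2]+.045*np.array([np.cos(w),np.sin(w)])-.02*yd),.078],down(s*yd)),2))
np.save("fit.npy",np.r_[r.x,b])
E
python3 fit.py
```

```text
[ 0.49978592 -0.02552745 -0.33411458] -19.14335542830504
[[0.2, 0.1], [-0.1, -0.3], [-0.2, -0.3], [0.3, 0.0], [-0.1, 0.4], [0.1, 0.1], [-0.1, -0.1], [-0.1, 0.1], [0.0, -0.1]]
button [ 0.45715465 -0.14833858]
button px [(0.74, array([ 0.45991588, -0.14714765,  0.08      ]))]
pointer mean px [array([ 0.54444982, -0.04389406,  0.094     ])] [ 0.55268918 -0.04389169]
0 1 [-0.17  0.48 -0.4   0.7   0.   -2.98]
0 -1 [-0.17  0.48 -0.4   0.7   0.    0.16]
-30 1 [-0.22  0.47 -0.41  0.69 -0.   -2.5 ]
-30 -1 [-0.22  0.47 -0.41  0.69  0.    0.64]
-55 1 [-0.26  0.45 -0.44  0.68  0.   -2.1 ]
-55 -1 [-0.26  0.45 -0.44  0.68  0.    1.04]
```

```bash
cat >> h.py <<'E'
x,y,t,bx,by=np.load("fit.npy"); C=np.array([x,y])
def pose(a,off,z,r=.045):
    "fingertip pose behind the pointer at dial angle a (deg), off m on its ccw side"
    w=np.radians(a)+t; u=np.array([np.cos(w),np.sin(w)]); n=np.array([-u[1],u[0]])
    M=np.c_[np.cross([*n,0],[0,0,-1]),[*n,0],[0,0,-1]]
    return [*(C+r*u+off*n),z],R.from_matrix(M).as_rotvec()
E
cat > b.py <<'E'
from h import *
grab(20)
p,o=pose(0,.05,.2); movep(p,o)
move_l(pose(0,.05,.080)[0],.1)
print(get_state()["contact_force"])
print(move_l(pose(0,.012,.080)[0],.015,until_force=1.2))
s=get_state(); d=np.array(s["position"][:2])-C
n=np.array([-np.sin(t),np.cos(t)]); u=np.array([np.cos(t),np.sin(t)])
print(s["clock"],s["position"],"off",d@n,"r",d@u,s["contact_force"],s["finger_gap"])
f=grab_frame("wrist"); save(f,"w1"); f=grab_frame("top"); cv2.imwrite("pics/t1.png",cv2.resize(f["img"][200:340,250:440,::-1],(760,560)))
E
python3 b.py
```

```text
[-0.09527505 -0.14481766 -0.16916568]
True
7.0083 [ 0.5489887  -0.02064288  0.07973927] off 0.020749659837157187 r 0.04488010337628986 [0.38916846 0.76624092 1.01728372] 0.001754188226804454
```

```bash
cat > c.py <<'E'
from h import *
for a in range(-4,-53,-4):
    p,o=pose(a,.0207,.080); move_l(p,.02,rot=o)
    F=np.array(get_state()["contact_force"]); print(a,np.round(F,1))
    if np.linalg.norm(F)>10: print("stop"); break
p,o=pose(a,.06,.080); move_l(p,.06)
p[2]=.17; move_l(p,.1)
print(get_state()["clock"])
f=grab_frame("top"); cv2.imwrite("pics/t2.png",cv2.resize(f["img"][200:340,250:440,::-1],(760,560)))
for n,z in (("pointer_end",.094),("pointer_line",.065)):
    for d in tip_of("top",n)[:1]:
        v=onz(f,d["centre"],z)[:2]-C; print(n,d["score"],np.linalg.norm(v),np.degrees(np.arctan2(v[1],v[0])-t))
E
python3 c.py
```

```text
-4 [ 0.   1.6 -1.1]
-8 [ 0.6  1.8 -0.1]
-12 [ 0.   0.5 -0.6]
-16 [ 0.4 -0.3 -0.7]
-20 [ 0.1 -0.5 -0.2]
-24 [-0.4  1.  -0.1]
-28 [-0.3 -0.4  0.3]
-32 [ 1.4  3.2 -0.2]
-36 [ 0.9  2.3 -1. ]
-40 [0.4 0.7 0.2]
-44 [ 0.4 -0.1  0.2]
-48 [ 0.7  0.6 -0. ]
-52 [-0.5  0.   0.7]
13.2
```

View pics/t2.png

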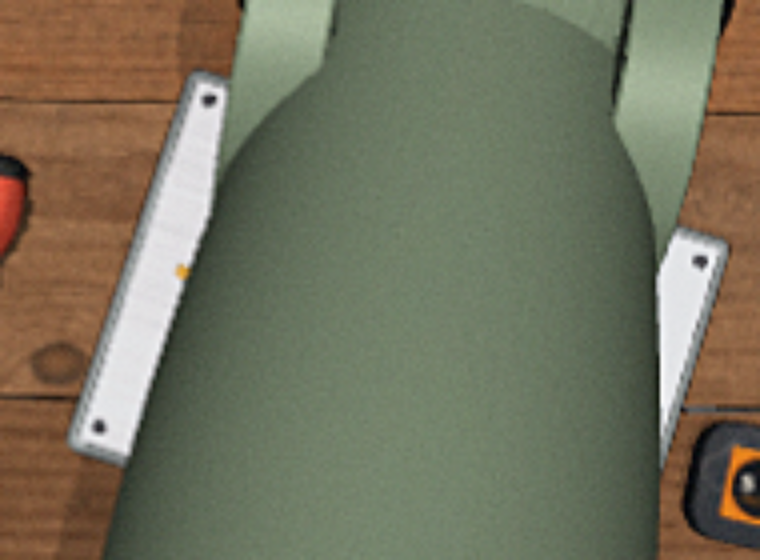

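The arm hides the dial from the top camera, but the force trace shows two clicks. I'll check with the wrist camera from above the button.

```bash
cat > d.py <<'E'
from h import *
_,o=pose(-30,0,.2); 
B=np.array([bx,by]); q=B+[.0,.03]
movep([*q,.24],o); sleep(.3)
s=get_state(); T=np.eye(4);T[:3,:3]=R.from_rotvec(s["eef_rot"]).as_matrix();T[:3,3]=s["position"]
f=grab_frame("wrist"); W=T@np.array(f["T_tool_cam"]); save(f,"w2")
print(s["clock"],s["position"],W[:3,3])
for n,z in (("pointer_end",.094),("pointer_line",.065),("marker",.06)):
    for d in tip_of("wrist",n)[:1]:
        v=onz(f,d["centre"],z,W)[:2]-C; print(n,d["score"],d["centre"],np.linalg.norm(v),np.degrees(np.arctan2(v[1],v[0])-t))
for d in tip_of("wrist","start_top")[:1]: print("btn",d["score"],d["centre"],onz(f,d["centre"],.08,W),B)
E
python3 d.py
```

```text
14.3 [ 0.45751447 -0.11778476  0.23918669] [ 0.41418779 -0.06904127  0.38180201]
pointer_end 0.92 [409.3, 229.0] 0.05497113377468083 -62.742227301995335
marker 0.85 [392.9, 239.6] 0.07201615434316329 -58.846937850258854
btn 0.72 [295.5, 250.4] [ 0.45926322 -0.14809186  0.08      ] [ 0.45715465 -0.14833858]
```

View pics/w2.png

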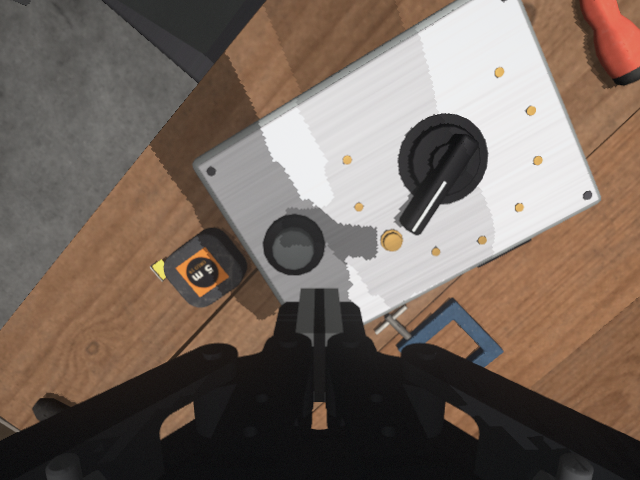

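The pointer's white line ends at about (415,230), directly in front of the large stud at (392,240). The networks put the pointer at −62.7° and the stud at −58.8°. The dial is set, so I'll press the button now.

```bash
cat > e.py <<'E'
from h import *
P=np.array([.458,-.148])
move_l([*P,.14],.1); sleep(.3)
print(get_state()["contact_force"])
print(move_l([*P,.062],.012,until_force=9))
s=get_state(); print(s["clock"],s["position"],s["contact_force"]); sleep(.2)
print(get_state()["contact_force"])
move_l([*P,.24],.08); sleep(.3)
s=get_state(); T=np.eye(4);T[:3,:3]=R.from_rotvec(s["eef_rot"]).as_matrix();T[:3,3]=s["position"]
f=grab_frame("wrist"); W=T@np.array(f["T_tool_cam"]); save(f,"w3")
for d in tip_of("wrist","pointer_end")[:1]:
    v=onz(f,d["centre"],.094,W)[:2]-C; print(np.degrees(np.arctan2(v[1],v[0])-t))
print(s["clock"],s["contact_force"])
E
python3 e.py
```

```text
[0.36268293 0.78339287 0.05151553]
True
20.6417 [ 0.45805258 -0.14801979  0.07602717] [-1.07918238  0.70950221  6.58204329]
[-0.92316509  1.33916226  5.54844551]
-61.40705697823049
23.35 [ 0.47514869 -0.43070501 -0.21350144]
```

View pics/w3.png

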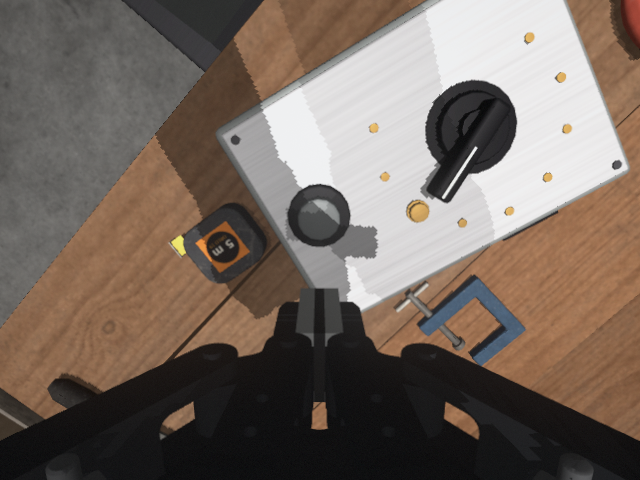

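The dial is still at the stud and the button is up. The force when I stopped (about 5.5–6.6 N) doesn't prove full travel, so I'll press again in small steps until I feel a hard stop.

```bash
cat > g.py <<'E'
from h import *
P=np.array([.458,-.148])
move_l([*P,.09],.1); sleep(.2)
f0=get_state()["contact_force"][2]
for k in range(1,40):
    move_l([*P,.088-k*.0007],.01); sleep(.08)
    s=get_state(); F=s["contact_force"][2]-f0; print(round(s["position"][2],4),round(F,1),end="; ")
    if F>14: break
sleep(.2)
move_l([*P,.25],.1); sleep(.3); print(get_state()["clock"],get_state()["contact_force"])
E
python3 g.py
```

```text
0.0873 0.6; 0.0866 -0.1; 0.0859 1.0; 0.0852 1.2; 0.0845 0.3; 0.0838 0.6; 0.0831 0.4; 0.0824 0.6; 0.0818 1.8; 0.0811 2.3; 0.0803 3.8; 0.0797 2.8; 0.079 3.2; 0.0783 3.6; 0.0776 4.4; 0.0769 6.2; 0.0761 4.6; 0.076 10.5; 0.0758 16.9; 34.2 [-0.44350394  0.53104688 -0.48359744]
```

The button touched at about z = 0.082 and hit a hard stop at 0.076, which is the full 6 mm. The tool is now clear of everything.

```bash
python3 -c "
from cell import *
print(sign_off())"
```

```text
the job is handed in; nothing more can be done
None
```

I pushed the dial two clicks to the large stud at −60° and pressed the start button to its hard stop (about 6 mm); the arm finished clear, and I handed the job in at about 34 s of the 58 s allowed (no verdict was shown).

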